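# Close and secure the transit case

## Robot

A 6-joint arm with a two-finger parallel gripper is mounted at the origin on the work surface. World frame = base frame: x ahead of the robot, y to its left, z up, the work surface at z = 0. Lengths are in m, angles in rad, forces in N, time in s.
With the tool pointing down it reaches from about 0.15 to 0.775 m from the base axis. Payload 6.1 kg.
Tool frame: the origin (TCP) lies on the mounting face of the last link; the fingertips stand 173 mm ahead of it and the grasp point (between the pads) lies 155 mm ahead of it; z points along the fingers, y is the line along which they close (so a half turn about z gives the same grasp; the last joint's range is limited). The gripper opens to 85 mm and grips with 20 to 120 N. Pads are 22 mm wide; open, the fingers measure 114 mm over their backs; the gripper's body (76 mm by 85 mm) begins 54 mm behind the grasp point. The pads swing forward as they close: fully open they stand 13 mm farther back than shut.
Start: joints at [1.344, 0.126, -0.04, 1.405, 0, 1.571], TCP at [0.118, 0.512, 0.405] pointing down, gripper open.
Joint ranges: [-2.72, 2.72], [-0.95, 1.95], [-1.27, 1.35], [-1.78, 2.02], [-1.46, 1.47], [-3.14, 3.14]. Speed limits (rad/s): [2.39, 2.39, 3.01, 3.14, 3.14, 3.14].

## Interface

Orientations are given as a 3x3 rotation matrix whose columns are the frame's x, y, z axes.
In Python, from rig import telemetry, cams, r gives the robot as it stands.
- The arm moves only by the shell command python3 -m crank 'ROWS' [OPENING]. ROWS is JSON, a list of rows, each a list of 6 numbers: the shift along the tool's x, y, z scaled (see below), then the turn, a rotation vector about the tool's x, y, z scaled (see below). A call has 1 to 8 rows; each row is the pose to reach, as a shift and turn from the pose commanded when the call began, along the tool's axes at that moment; what a row does not reach only later rows make up. The controller multiplies each number of a shift by 0.5 m and each number of a turn by 90 degrees. A row lasts 1/8 s, in which the tool goes at most 62.5 mm and 10.7 degrees, less where a joint would pass 70% of its speed; a pose out of reach is approached as far as the arm can. A call with a number of a shift or a turn outside -1 to 1 is refused whole. A call with a gripper value outside its range is refused whole. OPENING is the finger opening in mm, from 0 to 85.4, set as the call begins (- or left out, the last holds). The fingers move at their own pace and stop on an object; the grip force is fixed at half the most. Time passes only in rows, so rows that repeat a pose let the fingers close. It gives the time, the measured TCP pose, the force, the opening and the grip force at its end, in the units of the state.
- telemetry.observe(): the state, without advancing time (a new reading comes with each control period).
- cams.capture(name): name is "scene" or "side" or "wrist"; returns the picture (420x560x3 uint8, red, green, blue); there is no depth.
- cams.camera_model(name): a dict with "camera_matrix" (3x3 intrinsics, pixels), "k1" (the pictures are not rectified: a ray, as slopes to the right and down, at radius r is drawn at 1 + k1 r^2 times it, then the intrinsics apply), "extrinsics" (4x4, takes a point from camera to world coordinates); the wrist camera has in their place "mount" (4x4, takes a point from camera to tool coordinates, whose origin is the TCP and whose axes are the flange's). Camera axes: x right, y down, z forward; pixel columns grow to the right and rows downward; lengths in m; the calibration is good to about 2 mm. A picture is of the moment at which its call begins: read the wrist's pose just before it. camera_model takes no time and is no camera call.
- r.job_done(): hands the job in; it is judged then, once.
The state is a dict: "time_s": time; "joints": joint angles; "qvel": joint speeds; "effort": joint torques, N m; "tcp_pos": TCP position; "orientation": TCP orientation; "wrist_force": force on the tool from outside, world axes, zero at the start; "wrist_torque": the same for the moment, N m; "grip_width": opening from 0.0 (shut) to 1.0 (fully open); "grip_force": force on a finger pad.
Only numpy, scipy, OpenCV 4.12 (cv2) and the standard library are available. Lean on these libraries where they do the work, as an engineer would, in place of code of your own. Each camera call takes 0.05 s, during which the arm holds its last target. There are 200 camera calls.

## Task

Lift the steel canister out of the open case by its arched handle and set it down upright, wholly on the round cork mat beside the case; lower it, do not drop or tip it. Then fold the lid fully shut and turn the steel turnbutton round until it points squarely in over the lid. Leave the other things on the bench where they are.

Things in the scene. Friction and masses are not known exactly. Their poses are not given: they have to be found in the camera images.
- case: grey plastic transit case, fixed to the bench: open box 220 mm (its x) x 260 mm (its y) x 100 mm high, walls 6 mm. Origin under its centre on the bench, z up. The lid is hinged along its +x rim; the turnbutton's bracket is in the middle of its -x side and stands out 32 mm. Inside is a plywood plinth whose top is 36 mm above the bench; the canister stands on it
- lid (a joint): hinge of the flat grey lid (220 x 260 x 10 mm, no handle): 0 is fully shut, 1.57 is upright, 1.95 the stop. The stiff hinge (about 0.6 N m) keeps the lid where it is left, even slightly ajar. Shut, the lid's outer face is 110 mm above the bench
- lid_hinge (a point): point on the lid's hinge axis, midway along it, 100 mm above the bench; the axis is horizontal, along the case's y
- lid_edge (a point): middle of the lid's free edge, on the outer face (the top face when shut), 220 mm from the hinge
- latch (a joint): pivot of the steel turnbutton, vertical axis: 0 when the arm points straight away from the case (along the case's -x), growing counter-clockwise seen from above; stops at -3.3 and 3.3. At 3.14 or -3.14 (equally good) the arm points straight in over the lid. Friction about 0.06 N m; stays where it is left
- latch_pivot (a point): on the turnbutton's pivot, at the top face of its arm, 121 mm above the bench, 126 mm from the case's centre along the case's -x. The arm is 18 mm wide, 8 mm thick, its underside 3 mm above the shut lid, and reaches 52 mm from the pivot
- latch_tab (a point): middle of the top of the upright thumb tab on the turnbutton, 42 mm from the pivot, 142 mm above the bench; the tab is 16 mm along the arm, 8 mm across it and stands 21 mm above the arm's top face
- canister: closed steel canister 80 mm wide, 99 mm high, about 0.45 kg, with a fixed arched handle over its top; origin under its centre, z up. The handle's bar lies along its y
- canister_grip (a point): middle of the handle's straight top bar (10 mm thick, 48 mm long along the canister's y), 150 mm above the canister's base; 50 mm of free space under it
- mat: round cork mat 160 mm wide, 5 mm thick, fixed to the bench; origin under its centre
- ramekin: small white ramekin, 70 mm wide, 45 mm high; origin under its centre; to be left alone
- squeeze: white squeeze bottle, 60 mm wide, 180 mm high; origin under its centre; to be left alone
- spoon: spoon with a dark wooden handle, lying; origin underneath it; to be left alone
- tin: metal tin, 74 mm wide, 100 mm high; origin under its centre; to be left alone
- brush: brush with a dark wooden handle, lying; origin underneath it; to be left alone
- jar: glass jar with a steel cap, 70 mm wide, 90 mm high; origin under its centre; to be left alone
- bowl: steel bowl, 120 mm wide, 50 mm high; origin under its centre; to be left alone
- carton: cardboard carton 110 x 140 x 80 mm; origin under its centre; to be left alone

How it is judged:
By the outcome, as a careful person would: the job done as asked, in the order asked, and still so for the second after the job is handed in, with the robot touching nothing.
It also fails if it takes over 72 s, if anything falls off the work surface, if the arm or the gripper's body presses on something with over 40 N, if the wrist force passes 120 N, or if a joint passes its speed limit or range.

## Working session

There is one attempt and no reset: what is moved stays moved. The work goes in short steps, Python scripts to look and compute and a shell command to move; the robot and the scene stay as the last step left them, time stands still between calls to the robot, and variables do not carry over. Pictures are saved under pics/ and viewed, at most 10 in all, crops included, and the job is handed in when it is done.

```bash
ls; mkdir -p pics; python3 - <<'E'
from rig import telemetry, cams, r
import cv2
for n in ("scene","side","wrist"):
    cv2.imwrite(f"pics/{n}0.png",cams.capture(n)[:,:,::-1]); m=cams.camera_model(n); print(n,{k:(v.tolist() if hasattr(v,'tolist') else v) for k,v in m.items()})
s=telemetry.observe();print(s)
E
```

```text
pics
scene {'camera_matrix': [[431.5767977690214, 0.0, 281.93002364036033], [0.0, 431.5767977690214, 206.4799138525725], [0.0, 0.0, 1.0]], 'k1': -0.1255008508842569, 'extrinsics': [[0.42871773298596133, 0.6582142678490874, -0.618833647294059, 1.3240115367440566], [0.9034375899623838, -0.31331565013494367, 0.2926325758070647, -0.36286562866869587], [-0.001275329893676801, -0.6845343533968237, -0.72897948705931, 1.0278766143455103], [0.0, 0.0, 0.0, 1.0]]}
side {'camera_matrix': [[469.79702851164876, 0.0, 285.49794052705033], [0.0, 469.79702851164876, 215.4753853960506], [0.0, 0.0, 1.0]], 'k1': -0.10312704347951104, 'extrinsics': [[0.9431300368093624, -0.23198108367725392, 0.23809769105116835, 0.20705246790585136], [-0.3321154413867844, -0.626694927751953, 0.7049487932626284, -1.1147265468501766], [-0.014320169706818126, -0.7439343010951311, -0.6680993102777961, 1.1582285453228751], [0.0, 0.0, 0.0, 1.0]]}
wrist {'camera_matrix': [[361.186422439693, 0.0, 285.2355317823306], [0.0, 361.186422439693, 214.0523003269223], [0.0, 0.0, 1.0]], 'k1': -0.00852927139827592, 'mount': [[0.000347163508
[... 381 characters left out ...]
   -2.96035995e-06,  1.57082842e+00]), 'qvel': array([ 0.00148906, -0.00212713,  0.00192396, -0.00040691, -0.00032913,
       -0.00183812]), 'effort': array([-2.24538294e-04, -4.36275995e+01,  3.53148222e+01,  1.35920680e-02,
       -1.40127304e-04,  1.40766652e-06]), 'tcp_pos': array([0.11802177, 0.51147355, 0.40410131]), 'orientation': array([[-9.74388554e-01,  2.24870784e-01, -2.74896615e-04],
       [ 2.24870952e-01,  9.74387810e-01, -1.20449583e-03],
       [-3.00001028e-06, -1.23546321e-03, -9.99999237e-01]]), 'wrist_force': array([-1.72876562, -0.61793263, -0.56646536]), 'wrist_torque': array([ 0.05326567, -0.01139746, -0.00451314]), 'grip_force': 0.0, 'grip_width': 1.002562826034217}
```

View pics/scene0.png

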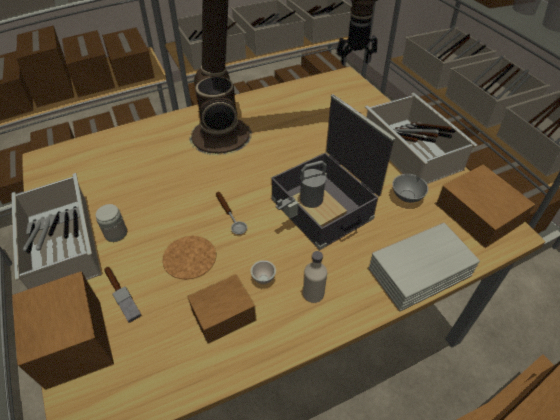

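View pics/side0.png

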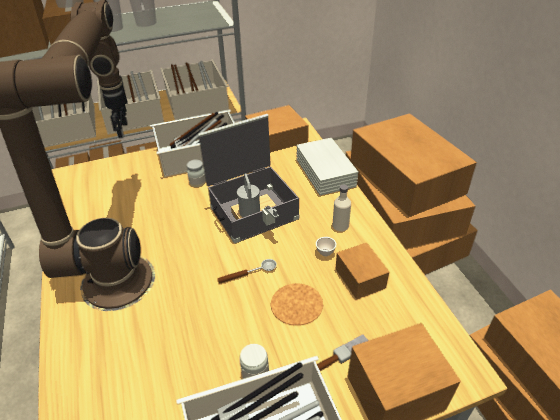

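The scene picture shows the case at about (325,195) with its lid up, the canister handle at (313,167), and the mat at (190,257). In the side picture the case is at about (254,200), the turnbutton at (270,214) and the mat at (297,303). I'll enlarge the case next.

```bash
python3 - <<'E'
import cv2,numpy as np
a=cv2.imread("pics/scene0.png")[95:245,265:395]; b=cv2.imread("pics/side0.png")[110:245,200:305]
a=cv2.resize(a,None,fx=3.95,fy=3.95,interpolation=cv2.INTER_CUBIC)[:, :400*10]
s=600/150
a=cv2.imread("pics/scene0.png")[100:250,268:393]; a=cv2.resize(a,None,fx=3.2,fy=3.2*1,interpolation=cv2.INTER_CUBIC)
b=cv2.resize(b,None,fx=3.8,fy=3.8,interpolation=cv2.INTER_CUBIC)
c=np.zeros((520,800,3),np.uint8); c[:a.shape[0],:400]=a[:,:400]; c[:513,401:800]=b[:513,:399]
c=np.clip(255*(c/255.)**0.6,0,255).astype(np.uint8)
cv2.imwrite("pics/crop1.png",c)
E
```

```text
(no output)
```

View pics/crop1.png

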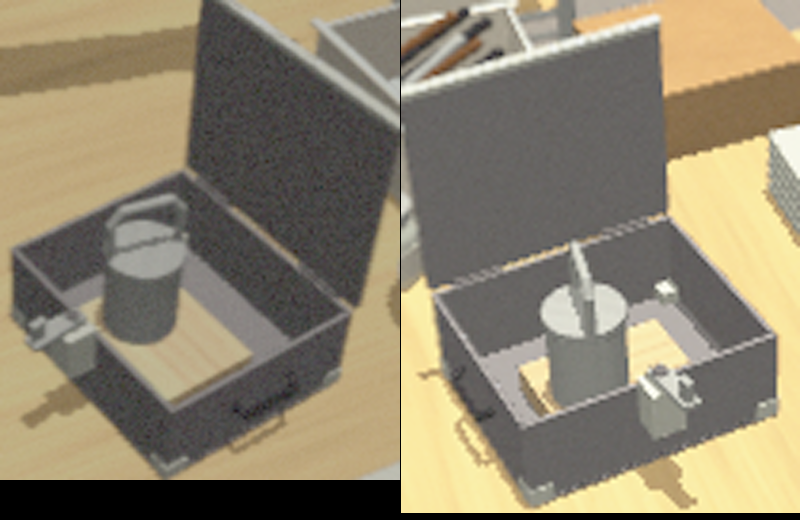

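The crop shows the case rim corners: scene crop (13,250), (175,408), (348,315), (185,172) and side crop (525,425), (775,335), (667,217), (437,293). The handle bar runs (112,212)–(182,200) in the scene crop. The turnbutton points outward. I'll fit the poses from both views.

```bash
cat > h.py <<'E'
import numpy as np, cv2
from scipy.optimize import least_squares
from rig import telemetry, cams, r
M={n:cams.camera_model(n) for n in ("scene","side","wrist")}
def ext(n,s=None):
    if n!="wrist": return np.array(M[n]["extrinsics"])
    T=np.eye(4);T[:3,:3]=s["orientation"];T[:3,3]=s["tcp_pos"];return T@np.array(M[n]["mount"])
def proj(n,P,s=None):
    E=ext(n,s);p=(np.atleast_2d(P)-E[:3,3])@E[:3,:3]
    return cv2.projectPoints(p,np.zeros(3),np.zeros(3),np.array(M[n]["camera_matrix"]),np.array([M[n]["k1"],0,0,0.]))[0][:,0]
def onz(n,px,z,s=None):
    E=ext(n,s);K=np.array(M[n]["camera_matrix"])
    u=cv2.undistortPoints(np.array([[px]],float),K,np.array([M[n]["k1"],0,0,0.]))[0,0]
    d=E[:3,:3]@[u[0],u[1],1];return E[:3,3]+d*(z-E[2,3])/d[2]
def tri(a,b):
    f=lambda P:np.r_[proj("scene",P)[0]-a,proj("side",P)[0]-b]
    o=least_squares(f,[.5,0,.1]);return o.x,o.fun
def Rz(a):c,s=np.cos(a),np.sin(a);return np.array([[c,-s,0],[s,c,0],[0,0,1]])
E
python3 - <<'E'
from h import *
np.set_printoptions(precision=4,suppress=True)
sc=lambda x,y:np.array([268+x/3.2,100+y/3.2]); sd=lambda x,y:np.array([200+(x-401)/3.8,110+y/3.8])
S=[sc(13,250),sc(175,408),sc(348,315),sc(185,172)]
for p in S: print("sc",onz("scene",p,.1))
D=[sd(525,425),sd(775,335),sd(667,217),sd(437,293)]
for p in D: print("sd",onz("side",p,.1))
print("mat",onz("scene",(190,257),.005),onz("side",(297,303.5),.005))
print("grip mid",tri(sc(147,204),sd(577,262)))
print("bar ends",tri(sc(112,214),sd(585,297)),tri(sc(182,200),sd(575,245)))
print("tab",tri(sc(42,322),sd(690,382)))
E
```

```text
sc [0.4125 0.034  0.1   ]
sc [0.6594 0.0786 0.1   ]
sc [0.6293 0.2824 0.1   ]
sc [0.3809 0.2457 0.1   ]
sd [0.4083 0.0331 0.1   ]
sd [0.657 0.072 0.1  ]
sd [0.6205 0.283  0.1   ]
sd [0.3759 0.2437 0.1   ]
mat [ 0.5238 -0.2848  0.005 ] [ 0.5176 -0.2888  0.005 ]
grip mid (array([0.491 , 0.1363, 0.1834]), array([-0.007 ,  0.0149, -0.0102, -0.0159]))
bar ends (array([0.4854, 0.1013, 0.1757]), array([-0.5018,  1.0628, -0.7379, -1.1141])) (array([0.4972, 0.1696, 0.1793]), array([-0.1947,  0.4208, -0.2877, -0.4557]))
tab (array([ 0.549 , -0.0001,  0.138 ]), array([-0.3779,  0.7483, -0.5822, -0.771 ]))
```

```bash
cat >> h.py <<'E'
def down(a): # tool pointing down, closing axis (tool y) at world angle a
    y=np.array([np.cos(a),np.sin(a),0]);z=np.array([0,0,-1.]);return np.c_[np.cross(y,z),y,z]
def rel(p,R=None,s=None):
    s=s or telemetry.observe();R0=np.array(s["orientation"])
    R=R0 if R is None else R
    return np.r_[R0.T@(np.array(p)-s["tcp_pos"])/.5, cv2.Rodrigues(R0.T@R)[0][:,0]/(np.pi/2)]
np.set_printoptions(precision=4,suppress=True)
E
python3 - <<'E'
from h import *
sc=lambda x,y:np.array([268+x/3.2,100+y/3.2]); sd=lambda x,y:np.array([200+(x-401)/3.8,110+y/3.8])
L=np.array([[-.11,.13,.1],[-.11,-.13,.1],[.11,-.13,.1],[.11,.13,.1]])
S=np.array([sc(13,250),sc(175,408),sc(348,315),sc(185,172)]);D=np.array([sd(525,425),sd(775,335),sd(667,217),sd(437,293)])
f=lambda v:np.r_[(proj("scene",L@Rz(v[2]).T+[v[0],v[1],0])-S).ravel(),(proj("side",L@Rz(v[2]).T+[v[0],v[1],0])-D).ravel()]
o=least_squares(f,[.518,.158,1.72]);v=o.x;print("case",v,o.fun.round(1))
W=lambda p:Rz(v[2])@p+[v[0],v[1],0]
print("hinge",W([.11,0,.1]),"pivot",W([-.126,0,.121]))
p,res=tri(np.array([387,149]),sd(657,20));q=Rz(v[2]).T@(p-[v[0],v[1],0]);print("lidcorner",p,q,res)
for n,px in(("ramek",(263,268)),("spoon",(238,228)),("squeeze",(315,297)),("bowl",(410,190))):print(n,onz("scene",px,.02))
R=down(np.radians(-10))
print(rel([.28,.12,.5],R),rel([.491,.136,.45],R))
E
```

```text
case [0.5175 0.161  1.7306] [-1.4 -0.9 -1.   1.6  2.  -1.  -0.5 -1.9 -0.4  0.4  1.6 -0.6  1.4 -1.5
 -1.4 -0.6]
hinge [0.5    0.2696 0.1   ] pivot [0.5376 0.0366 0.121 ]
lidcorner [0.6282 0.2839 0.3033] [ 0.1037 -0.1288  0.3033] [ 1.6549 -3.7675  2.5777  4.7809]
ramek [ 0.6613 -0.1092  0.02  ]
spoon [ 0.4923 -0.1187  0.02  ]
squeeze [ 0.8085 -0.0212  0.02  ]
bowl [0.5848 0.463  0.02  ]
[-0.4917 -0.6903 -0.1909 -0.0006  0.0006  0.9667] [-0.8957 -0.5641 -0.0911 -0.0006  0.0006  0.9667]
```

```bash
python3 -m crank '[[-0.49,-0.69,-0.19,0,0,0.4],[-0.49,-0.69,-0.19,0,0,0.7],[-0.49,-0.69,-0.19,0,0,0.967],[-0.49,-0.69,-0.19,0,0,0.967],[-0.49,-0.69,-0.19,0,0,0.967],[-0.49,-0.69,-0.19,0,0,0.967],[-0.49,-0.69,-0.19,0,0,0.967],[-0.49,-0.69,-0.19,0,0,0.967]]' 85; python3 - <<'E'
from h import *
print(rel([.491,.136,.47],down(np.radians(-10))))
E
```

```text
time_s: 1.15
tcp_pos: [0.2802, 0.1166, 0.5006]
orientation: [[0.172, 0.985, 0.002], [0.985, -0.172, 0.0], [0.0, 0.002, -1.0]]
wrist_force: [0.5, 1.1, 0.3]
grip_width: 0.993
grip_force: 0.0
[ 0.1108  0.4084  0.062   0.0012 -0.0003  0.001 ]
```

```bash
python3 -m crank '[[0.09,0.408,0.02,0,0,0],[0.09,0.408,0.02,0,0,0],[0.09,0.408,0.02,0,0,0],[0.09,0.408,0.02,0,0,0],[0.09,0.408,0.02,0,0,0],[0.09,0.408,0.02,0,0,0]]'; python3 - <<'E'
from h import *
s=telemetry.observe();im=cams.capture("wrist")[:,:,::-1];import pickle;pickle.dump(s,open("s1.pkl","wb"))
cv2.imwrite("pics/w1.png",cv2.resize(im,(800,600),interpolation=cv2.INTER_CUBIC));print(s["tcp_pos"])
print(proj("wrist",[.491,.136,.186],s)*800/560)
E
```

```text
time_s: 1.9
tcp_pos: [0.4869, 0.133, 0.4898]
orientation: [[0.155, 0.988, -0.001], [0.988, -0.155, -0.0], [-0.0, -0.001, -1.0]]
wrist_force: [-0.1, -0.2, 0.2]
grip_width: 0.997
grip_force: 0.0
[0.4869 0.133  0.4898]
[[415.6047 284.1155]]
```

View pics/w1.png

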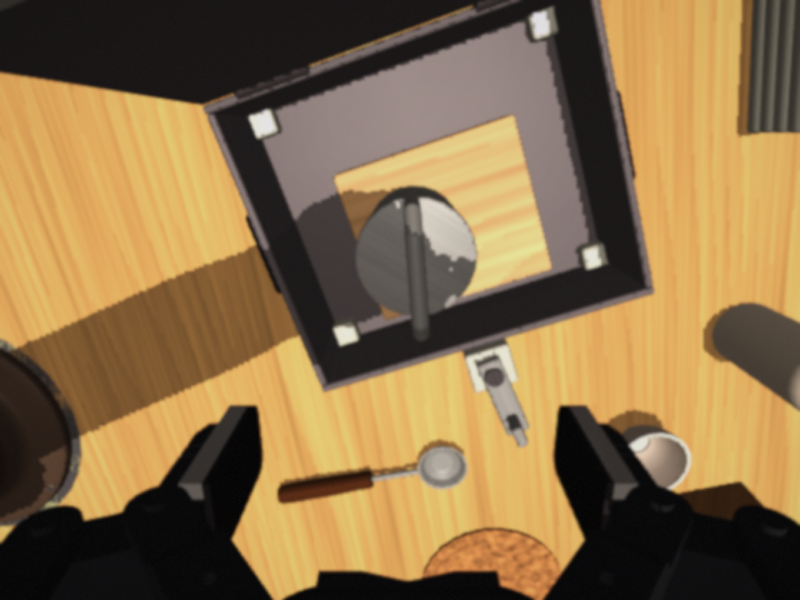

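The wrist view shows the canister top circle centred near (416,251), the handle bar running (414,230)–(421,335), and rim corners at (205,107), (325,388) and (652,290). The turnbutton pivot is at (493,376) and its tip at (521,440).

```bash
cat > fit.py <<'E'
from h import *
import pickle
s=pickle.load(open("s1.pkl","rb"));k=.7
w=lambda x,y,z:onz("wrist",(x*k,y*k),z,s)
print("circle c",w(416,251,.135),"l/r",w(356,252,.135),w(477,252,.135))
for e in((413,205),(414,230),(421,335)):print("bar",w(*e,.186))
C=[w(205,107,.1),w(325,388,.1),w(652,290,.1)];print("corners",*C)
print("pivot",w(493,376,.121),"tip",w(521,440,.115),"tab",w(514,424,.142))
print("mat edge top",w(492,530,.005))
x=(C[0]-C[1]);print("caseang",np.arctan2(x[1],x[0]),np.linalg.norm(x),"ctr",(C[0]+C[2])/2)
E
python3 fit.py
```

```text
circle c [0.493 0.143 0.135] l/r [0.4552 0.1483 0.135 ] [0.5314 0.1363 0.135 ]
bar [0.4961 0.1786 0.186 ]
bar [0.4946 0.1656 0.186 ]
bar [0.4895 0.1059 0.186 ]
corners [0.3713 0.2507 0.1   ] [0.4068 0.0396 0.1   ] [0.6571 0.0804 0.1   ]
pivot [0.5339 0.0405 0.121 ] tip [ 0.5502 -0.02    0.115 ] tab [0.5424 0.0121 0.142 ]
mat edge top [ 0.526  -0.2031  0.005 ]
caseang 1.7371750035674451 0.2141166344565465 ctr [0.5142 0.1656 0.1   ]
```

```bash
python3 -c "
from h import *
print(rel([.4925,.139,.34],down(np.radians(-6))))"
```

```text
[ 0.0136  0.0097  0.3003  0.0001 -0.0001 -0.0324]
```

```bash
python3 -m crank '[[0.014,0.01,0.1,0,0,-0.03],[0.014,0.01,0.2,0,0,-0.03],[0.014,0.01,0.25,0,0,-0.03],[0.014,0.01,0.28,0,0,-0.03],[0.014,0.01,0.3,0,0,-0.03],[0.014,0.01,0.302,0,0,-0.03]]' && python3 -m crank '[[0,0,0,0,0,0],[0,0,0,0,0,0],[0,0,0,0,0,0],[0,0,0,0,0,0],[0,0,0,0,0,0],[0,0,0,0,0,0],[0,0,0,0,0,0],[0,0,0,0,0,0]]' 0
```

```text
time_s: 2.7
tcp_pos: [0.4936, 0.1392, 0.3391]
orientation: [[0.109, 0.994, 0.001], [0.994, -0.109, 0.0], [0.0, 0.001, -1.0]]
wrist_force: [-0.8, -0.0, 0.7]
grip_width: 0.995
grip_force: 0.0
time_s: 3.7
tcp_pos: [0.4937, 0.1393, 0.3389]
orientation: [[0.109, 0.994, 0.0], [0.994, -0.109, 0.0], [0.0, 0.0, -1.0]]
wrist_force: [-1.7, 1.3, 3.3]
grip_width: 0.095
grip_force: 58.5
```

```bash
python3 - <<'E'
from h import *
im=cams.capture("wrist")[:,:,::-1];b=cams.capture("side")[110:245,200:305,::-1]
c=np.zeros((420,560+326,3),np.uint8);c[:,:560]=im;c[:,560:]=cv2.resize(b,(326,420))
cv2.imwrite("pics/w2.png",cv2.resize(c,(800,379)))
E
```

```text
(no output)
```

View pics/w2.png

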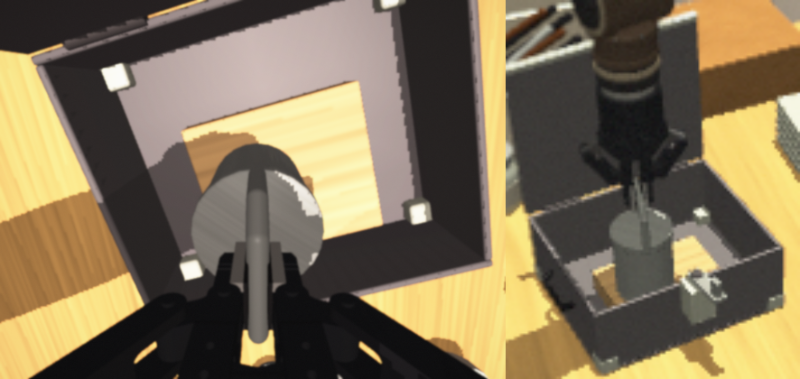

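Gripped: the bar is between the pads at about (258,265), with 58 N on the pads. I'll lift straight up.

```bash
python3 -m crank '[[0,0,-0.02,0,0,0],[0,0,-0.06,0,0,0],[0,0,-0.11,0,0,0],[0,0,-0.17,0,0,0],[0,0,-0.23,0,0,0],[0,0,-0.29,0,0,0],[0,0,-0.33,0,0,0],[0,0,-0.33,0,0,0]]'; python3 -c "
from h import *
print(rel([.521,-.287,.5]),rel([.521,-.287,.308]), rel([.521,-.287,.5],down(np.radians(-45))))"
```

```text
time_s: 4.8
tcp_pos: [0.494, 0.1391, 0.5045]
orientation: [[0.109, 0.994, 0.002], [0.994, -0.109, -0.0], [0.0, 0.002, -1.0]]
wrist_force: [-0.1, 0.3, -6.1]
grip_width: 0.098
grip_force: 58.6
[-0.8412  0.1464  0.0092  0.      0.      0.    ] [-0.8412  0.1458  0.3932  0.      0.      0.    ] [-0.8412  0.1464  0.0092  0.001  -0.0004  0.4305]
```

```bash
python3 -m crank '[[-0.04,0.01,0,0,0,0],[-0.12,0.02,0,0,0,0],[-0.21,0.04,0,0,0,0],[-0.3,0.05,0,0,0,0],[-0.39,0.07,0,0,0,0],[-0.48,0.08,0,0,0,0],[-0.55,0.1,0,0,0,0],[-0.6,0.105,0,0,0,0]]' && python3 -m crank '[[-0.04,0.01,0,0,0,0],[-0.09,0.015,0,0,0,0],[-0.14,0.025,0,0,0,0],[-0.19,0.035,0,0,0,0],[-0.225,0.04,0,0,0,0],[-0.241,0.041,0,0,0,0],[-0.241,0.041,0,0,0,0],[-0.241,0.041,0,0,0,0]]'
python3 - <<'E'
from h import *
b=cams.capture("side")[200:350,200:400,::-1];a=cams.capture("scene")[150:300,100:300,::-1]
cv2.imwrite("pics/p3.png",cv2.resize(np.hstack([a,b]),(800,300)))
print(rel([.521,-.287,.31]))
E
```

```text
time_s: 5.8
tcp_pos: [0.5136, -0.1667, 0.5015]
orientation: [[0.11, 0.994, -0.003], [0.994, -0.11, 0.0], [-0.0, -0.003, -1.0]]
wrist_force: [-0.4, 1.1, -6.6]
grip_width: 0.097
grip_force: 58.6
time_s: 6.8
tcp_pos: [0.5206, -0.2861, 0.5039]
orientation: [[0.108, 0.994, 0.0], [0.994, -0.108, 0.0], [0.0, 0.0, -1.0]]
wrist_force: [-0.2, -0.3, -5.9]
grip_width: 0.093
grip_force: 58.6
[-0.0018  0.0009  0.388   0.      0.      0.    ]
```

View pics/p3.png

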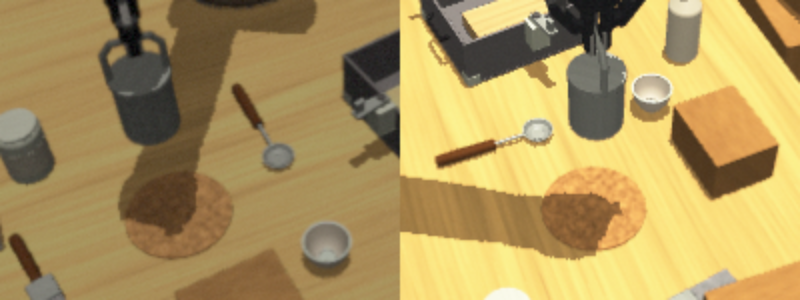

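The canister hangs straight over the mat, which is at (180,212) in the scene crop and (594,208) in the side crop. I'll lower it.

```bash
python3 -m crank '[[0,0,0.04,0,0,0],[0,0,0.11,0,0,0],[0,0,0.18,0,0,0],[0,0,0.25,0,0,0],[0,0,0.3,0,0,0],[0,0,0.34,0,0,0],[0,0,0.365,0,0,0],[0,0,0.372,0,0,0]]' && python3 -m crank '[[0,0,0.004,0,0,0],[0,0,0.008,0,0,0],[0,0,0.012,0,0,0],[0,0,0.016,0,0,0],[0,0,0.02,0,0,0],[0,0,0.02,0,0,0]]'
```

```text
time_s: 7.9
tcp_pos: [0.5205, -0.2864, 0.3172]
orientation: [[0.108, 0.994, -0.001], [0.994, -0.108, 0.0], [0.0, -0.001, -1.0]]
wrist_force: [-0.1, -0.5, -6.0]
grip_width: 0.094
grip_force: 58.6
time_s: 8.65
tcp_pos: [0.5206, -0.2868, 0.308]
orientation: [[0.109, 0.994, 0.0], [0.994, -0.109, -0.0], [-0.0, 0.0, -1.0]]
wrist_force: [0.5, -1.0, -3.5]
grip_width: 0.095
grip_force: 58.8
```

```bash
python3 -m crank '[[0,0,0.002,0,0,0],[0,0,0.003,0,0,0],[0,0,0.003,0,0,0]]'
```

```text
time_s: 9.02
tcp_pos: [0.5207, -0.2868, 0.3079]
orientation: [[0.109, 0.994, 0.002], [0.994, -0.109, -0.001], [-0.001, 0.002, -1.0]]
wrist_force: [-2.0, 1.3, 5.9]
grip_width: 0.093
grip_force: 59.8
```

Firmly down. I'll open gradually, then retreat straight up.

```bash
python3 -m crank '[[0,0,0,0,0,0],[0,0,0,0,0,0],[0,0,0,0,0,0]]' 25 && python3 -m crank '[[0,0,0,0,0,0],[0,0,0,0,0,0],[0,0,0,0,0,0],[0,0,0,0,0,0]]' 50 && python3 -m crank '[[0,0,-0.02,0,0,0],[0,0,-0.06,0,0,0],[0,0,-0.14,0,0,0],[0,0,-0.24,0,0,0],[0,0,-0.34,0,0,0],[0,0,-0.4,0,0,0],[0,0,-0.4,0,0,0]]'; python3 - <<'E'
from h import *
s=telemetry.observe()
b=cams.capture("side")[110:350,190:430,::-1];a=cams.capture("scene")[80:320,140:400,::-1]
cv2.imwrite("pics/p4.png",cv2.resize(np.hstack([a,b]),(800,384)));print(s["joints"])
E
```

```text
time_s: 9.4
tcp_pos: [0.5207, -0.2868, 0.3062]
orientation: [[0.109, 0.994, 0.0], [0.994, -0.109, -0.0], [-0.0, 0.0, -1.0]]
wrist_force: [-0.6, 1.7, -0.4]
grip_width: 0.288
grip_force: 0.0
time_s: 9.9
tcp_pos: [0.5206, -0.2868, 0.3062]
orientation: [[0.109, 0.994, -0.0], [0.994, -0.109, -0.0], [-0.0, 0.0, -1.0]]
wrist_force: [0.3, -0.4, 0.1]
grip_width: 0.583
grip_force: 0.0
time_s: 10.78
tcp_pos: [0.5205, -0.2867, 0.5097]
orientation: [[0.109, 0.994, 0.005], [0.994, -0.109, -0.003], [-0.002, 0.005, -1.0]]
wrist_force: [-0.3, 0.0, 0.4]
grip_width: 0.583
grip_force: 0.0
[-0.5035  0.2909  0.3977  1.6719  0.      1.1762]
```

View pics/p4.png

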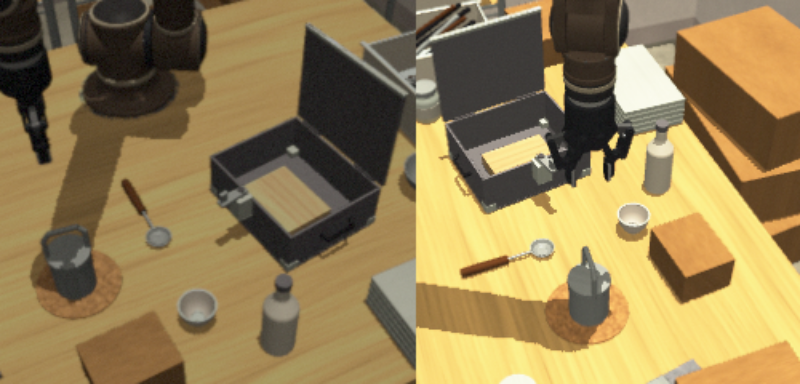

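The canister stands upright and wholly on the mat. Next is the lid: I'll shut the fingers and go over and behind it.

```bash
cat > lid.py <<'E'
from h import *
A=1.734;xh=np.array([np.cos(A),np.sin(A),0]);H=np.array([.516,.163,0])+.11*xh
def T(X,ztip):return H+X*xh+[0,0,ztip+.173]
def arc(deg,rho=.18,h=.012):
    t=np.radians(deg);return T(-rho*np.cos(t)+.01*np.sin(t)+h,.1+rho*np.sin(t)+.01*np.cos(t))
Rl=down(A-np.pi/2)
E
python3 -c "
from lid import *
print(H, rel([.50,.1,.58],Rl), rel(T(.14,.40),Rl), rel(T(.14,.25),Rl))"
```

```text
[0.4981 0.2715 0.    ] [ 0.7645 -0.1251 -0.1479  0.0002  0.0001 -0.1732] [ 1.3748 -0.2414 -0.1341  0.0002  0.0001 -0.1732] [ 1.3749 -0.2415  0.1659  0.0002  0.0001 -0.1732]
```

```bash
python3 -m crank '[[0.05,0,-0.12,0,0,0],[0.16,-0.02,-0.15,0,0,0],[0.27,-0.04,-0.15,0,0,-0.05],[0.38,-0.06,-0.15,0,0,-0.1],[0.5,-0.08,-0.15,0,0,-0.14],[0.6,-0.1,-0.15,0,0,-0.173],[0.7,-0.115,-0.15,0,0,-0.173],[0.76,-0.125,-0.15,0,0,-0.173]]' 0; python3 -c "
from lid import *
print(rel(T(.14,.40),Rl), rel(T(.14,.25),Rl))"
```

```text
time_s: 11.88
tcp_pos: [0.4995, 0.0999, 0.5797]
orientation: [[-0.164, 0.986, -0.003], [0.986, 0.164, -0.0], [0.0, -0.003, -1.0]]
wrist_force: [0.2, -0.2, 0.1]
grip_width: 0.001
grip_force: 0.0
[ 0.619   0.0541  0.0133 -0.0016 -0.0001  0.001 ] [ 0.619   0.0549  0.3133 -0.0016 -0.0001  0.001 ]
```

```bash
python3 -m crank '[[0.1,0.01,0,0,0,0],[0.2,0.02,0,0,0,0],[0.31,0.03,0,0,0,0],[0.42,0.04,0,0,0,0],[0.53,0.05,0,0,0,0],[0.6,0.054,0.01,0,0,0],[0.62,0.054,0.01,0,0,0],[0.62,0.054,0.01,0,0,0]]' && python3 -m crank '[[0,0,0.06,0,0,0],[0,0,0.16,0,0,0],[0,0,0.24,0,0,0],[0,0,0.29,0,0,0],[0,0,0.3,0,0,0],[0,0,0.3,0,0,0]]'; python3 - <<'E'
from lid import *
print(telemetry.observe()["joints"])
for d in(100,90,75,60,45,30,15,0): print(d,rel(arc(d),Rl)[:3])
b=cams.capture("side")[60:260,160:360,::-1];a=cams.capture("scene")[60:260,230:430,::-1]
cv2.imwrite("pics/p5.png",cv2.resize(np.hstack([a,b]),(800,400)))
E
```

```text
time_s: 12.88
tcp_pos: [0.4763, 0.4084, 0.5751]
orientation: [[-0.163, 0.987, -0.001], [0.987, 0.163, -0.002], [-0.001, -0.002, -1.0]]
wrist_force: [-0.3, -0.2, 0.6]
grip_width: -0.006
grip_force: 0.0
time_s: 13.62
tcp_pos: [0.4763, 0.4071, 0.4273]
orientation: [[-0.161, 0.987, 0.001], [0.987, 0.161, 0.001], [0.0, 0.001, -1.0]]
wrist_force: [0.3, 0.1, 0.4]
grip_width: 0.001
grip_force: 0.0
[ 0.7072  0.3274  0.2641  1.5064 -0.0002  2.1163]
100 [-0.1684 -0.0008 -0.0424]
90 [-0.2306 -0.0007 -0.0514]
75 [-0.3244 -0.0005 -0.0444]
60 [-0.4133 -0.0004 -0.0132]
45 [-0.491  -0.0004  0.0398]
30 [-0.5524 -0.0004  0.1111]
15 [-0.5932 -0.0004  0.196 ]
0 [-0.6107 -0.0004  0.2884]
```

View pics/p5.png

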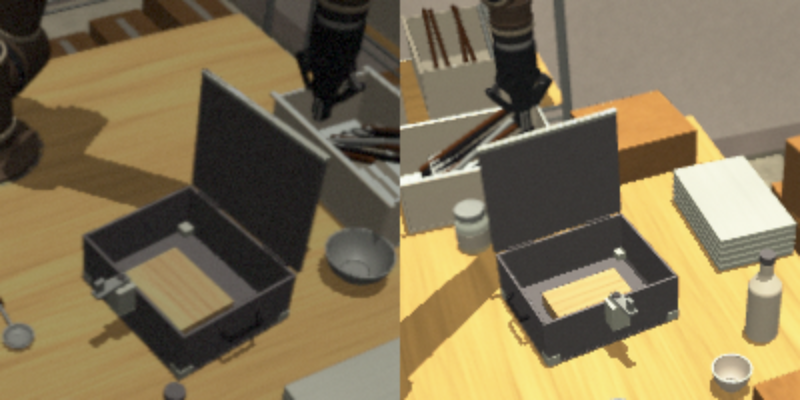

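The gripper is behind the lid, with the tip above the back bin and clear of it. I'll push now.

```bash
python3 -m crank '[[-0.06,0,-0.01,0,0,0],[-0.12,0,-0.03,0,0,0],[-0.17,0,-0.042,0,0,0],[-0.2,0,-0.048,0,0,0],[-0.23,0,-0.051,0,0,0],[-0.26,0,-0.05,0,0,0],[-0.29,0,-0.048,0,0,0],[-0.325,0,-0.044,0,0,0]]'; python3 - <<'E'
from lid import *
for d in(60,45,30,15,0): print(d,rel(arc(d),Rl)[:3])
E
```

```text
time_s: 14.72
tcp_pos: [0.5027, 0.2472, 0.4481]
orientation: [[-0.163, 0.987, 0.0], [0.987, 0.163, 0.001], [0.0, 0.0, -1.0]]
wrist_force: [1.2, 3.8, -1.5]
grip_width: -0.0
grip_force: 1.5
60 [-0.0891 -0.0011  0.0283]
45 [-0.1669 -0.0012  0.0813]
30 [-0.2283 -0.0012  0.1527]
15 [-0.2691 -0.0012  0.2375]
0 [-0.2866 -0.0013  0.33  ]
```

Contact, 4 N as expected. I'll keep following the arc.

```bash
python3 -m crank '[[-0.045,0,0.012,0,0,0],[-0.09,0,0.028,0,0,0],[-0.13,0,0.053,0,0,0],[-0.167,0,0.081,0,0,0],[-0.2,0,0.115,0,0,0],[-0.228,0,0.152,0,0,0],[-0.25,0,0.194,0,0,0],[-0.269,0,0.237,0,0,0]]' && python3 -m crank '[[-0.005,0,0.03,0,0,0],[-0.01,0,0.055,0,0,0],[-0.015,0,0.075,0,0,0],[-0.015,0,0.09,0,0,0],[-0.015,0,0.09,0,0,0]]'; python3 - <<'E'
from lid import *
print(rel(arc(0),Rl)[:3])
E
```

```text
time_s: 15.72
tcp_pos: [0.5241, 0.1136, 0.3286]
orientation: [[-0.161, 0.987, -0.001], [0.987, 0.161, -0.001], [-0.001, -0.001, -1.0]]
wrist_force: [1.1, 1.9, 1.8]
grip_width: -0.001
grip_force: 0.8
time_s: 16.35
tcp_pos: [0.5256, 0.1078, 0.2845]
orientation: [[-0.162, 0.987, 0.0], [0.987, 0.162, 0.0], [0.0, 0.0, -1.0]]
wrist_force: [0.4, -0.3, 0.1]
grip_width: -0.002
grip_force: 0.0
[-0.0039 -0.001   0.0031]
```

```bash
python3 -m crank '[[0,0,0.002,0,0,0],[0,0,0.005,0,0,0],[0,0,0.008,0,0,0],[0,0,0.008,0,0,0]]'; python3 -m crank '[[0,0,0.002,0,0,0],[0,0,0.004,0,0,0],[0,0,0.004,0,0,0]]'
```

```text
time_s: 16.85
tcp_pos: [0.5253, 0.1077, 0.2838]
orientation: [[-0.162, 0.987, 0.003], [0.987, 0.162, 0.001], [0.0, 0.003, -1.0]]
wrist_force: [-8.1, -1.2, 19.1]
grip_width: 0.002
grip_force: 9.8
time_s: 17.23
tcp_pos: [0.5251, 0.1077, 0.2837]
orientation: [[-0.162, 0.987, 0.004], [0.987, 0.162, 0.001], [0.0, 0.005, -1.0]]
wrist_force: [-11.6, -3.5, 32.3]
grip_width: 0.004
grip_force: 15.8
```

The lid is rigidly seated: the tip is at 0.1107 m against the expected 0.110. I'll rise and look at the turnbutton.

```bash
python3 -m crank '[[0,0,-0.03,0,0,0],[0,0,-0.1,0,0,0],[0,0,-0.19,0,0,0],[0,0,-0.25,0,0,0],[0,0,-0.27,0,0,0],[0,0,-0.27,0,0,0]]'; python3 - <<'E'
from lid import *
import pickle
s=telemetry.observe();im=cams.capture("wrist")[:,:,::-1];pickle.dump(s,open("s2.pkl","wb"))
im=np.clip(255*(im/255.)**.7,0,255).astype(np.uint8)
p=H-.236*xh+[0,0,.121];q=proj("wrist",p,s)[0];print(s["tcp_pos"],p,q)
u,v=int(q[0])-140,int(q[1])-105;u=max(0,min(u,280));v=max(0,min(v,210));print(u,v)
cv2.imwrite("pics/w3.png",cv2.resize(im[v:v+210,u:u+280],(800,600),interpolation=cv2.INTER_CUBIC))
E
```

```text
time_s: 17.98
tcp_pos: [0.5257, 0.1077, 0.4135]
orientation: [[-0.162, 0.987, 0.0], [0.987, 0.162, 0.0], [0.0, 0.0, -1.0]]
wrist_force: [0.8, 1.0, -0.5]
grip_width: -0.003
grip_force: 0.0
[0.5257 0.1077 0.4135] [0.5365 0.0387 0.121 ] [285.1298 289.4576]
145 184
```

View pics/w3.png

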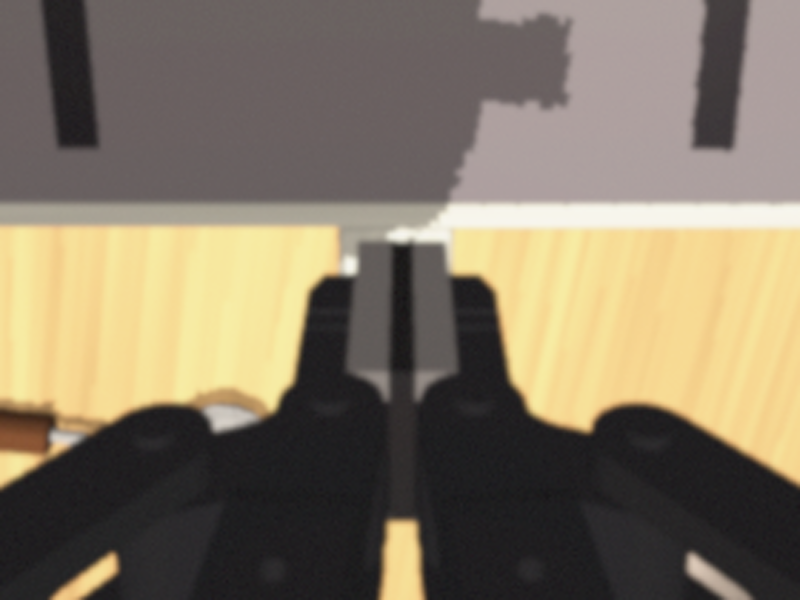

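The lid edge is level in this view, so the case yaw is confirmed, and the bracket is centred under the fingers at about x=398. I'll check the edge and plan to grip the tab and swing it counter-clockwise.

```bash
cat > lat.py <<'E'
from lid import *
P=H-.236*xh
def pose(phi,z=.299,r=.042):
    a=A+np.pi+np.radians(phi);return P+[r*np.cos(a),r*np.sin(a),z],down(np.radians(phi)+A-np.pi/2)
E
python3 - <<'E'
from lat import *
import pickle
s=pickle.load(open("s2.pkl","rb"))
e=onz("wrist",(145+400*.35,184+203*.35),.11,s);e2=onz("wrist",(145+400*.35,184+227*.35),.1,s)
print("edge case x (exp -.11):",[(Rz(A).T@(x-[.516,.163,0]))[:2] for x in(e,e2)])
print(rel(*pose(6,.42)),rel(*pose(6)))
E
```

```text
edge case x (exp -.11): [array([-0.1003,  0.0001]), array([-0.1129,  0.0001])]
[-0.2232  0.008  -0.0149 -0.0008 -0.0001 -0.0669] [-0.2232  0.0083  0.2271 -0.0008 -0.0001 -0.0669]
```

```bash
python3 -m crank '[[-0.1,0.008,-0.01,0,0,-0.067],[-0.2,0.008,-0.01,0,0,-0.067],[-0.223,0.008,-0.01,0,0,-0.067],[-0.223,0.008,0.05,0,0,-0.067],[-0.223,0.008,0.13,0,0,-0.067],[-0.223,0.008,0.19,0,0,-0.067],[-0.223,0.008,0.225,0,0,-0.067],[-0.223,0.008,0.226,0,0,-0.067]]' 45 && python3 -m crank '[[0,0,0,0,0,0],[0,0,0,0,0,0],[0,0,0,0,0,0],[0,0,0,0,0,0],[0,0,0,0,0,0]]' 0; python3 - <<'E'
from lat import *
for p in range(16,73,8):print(p,rel(*pose(p)))
E
```

```text
time_s: 19.02
tcp_pos: [0.5466, -0.0012, 0.2981]
orientation: [[-0.265, 0.964, -0.005], [0.964, 0.266, 0.0], [0.002, -0.005, -1.0]]
wrist_force: [-0.3, -0.3, 0.5]
grip_width: 0.529
grip_force: 0.0
time_s: 19.65
tcp_pos: [0.5474, -0.0019, 0.3016]
orientation: [[-0.265, 0.964, 0.001], [0.964, 0.265, -0.0], [-0.0, 0.001, -1.0]]
wrist_force: [-2.9, -0.5, 6.7]
grip_width: 0.071
grip_force: 60.6
16 [ 0.0013  0.015   0.0052  0.0004  0.0003 -0.111 ]
24 [ 0.0041  0.0264  0.0052  0.0004  0.0003 -0.1999]
32 [ 0.0085  0.0372  0.0052  0.0003  0.0003 -0.2888]
40 [ 0.0144  0.0474  0.0052  0.0003  0.0004 -0.3776]
48 [ 0.0216  0.0566  0.0052  0.0003  0.0004 -0.4665]
56 [ 0.03    0.0648  0.0052  0.0003  0.0004 -0.5554]
64 [ 0.0395  0.0717  0.0052  0.0002  0.0004 -0.6443]
72 [ 0.0498  0.0772  0.0052  0.0002  0.0005 -0.7332]
```

Tab gripped. I'll swing it round in 8° steps.

```bash
python3 -m crank '[[0.001,0.015,-0.006,0,0,-0.111],[0.004,0.026,-0.006,0,0,-0.2],[0.0085,0.037,-0.006,0,0,-0.289],[0.0145,0.047,-0.006,0,0,-0.378],[0.0215,0.057,-0.006,0,0,-0.467],[0.03,0.065,-0.006,0,0,-0.555],[0.0395,0.072,-0.006,0,0,-0.644],[0.05,0.077,-0.006,0,0,-0.733]]'; python3 - <<'E'
from lat import *
s=telemetry.observe();print(s["joints"],(s["tcp_pos"]-pose(72)[0]))
for p in range(80,137,8):print(p,rel(*pose(p)))
E
```

```text
time_s: 20.65
tcp_pos: [0.578, 0.0329, 0.302]
orientation: [[-0.989, 0.147, -0.002], [0.147, 0.989, 0.001], [0.002, 0.001, -1.0]]
wrist_force: [0.8, 1.5, -8.1]
grip_width: 0.073
grip_force: 59.4
[ 0.0566  0.2462 -0.1185  1.2083  0.0012  0.2037] [0.     0.0006 0.003 ]
80 [ 0.0006  0.0106  0.0061  0.0005 -0.0015 -0.0864]
88 [ 0.003   0.022   0.0061  0.0006 -0.0015 -0.1753]
96 [ 0.007   0.0331  0.0061  0.0007 -0.0014 -0.2642]
104 [ 0.0125  0.0434  0.0061  0.0009 -0.0014 -0.3531]
112 [ 0.0193  0.0529  0.0062  0.001  -0.0013 -0.442 ]
120 [ 0.0274  0.0614  0.0062  0.0011 -0.0013 -0.5309]
128 [ 0.0366  0.0687  0.0062  0.0012 -0.0012 -0.6198]
136 [ 0.0468  0.0746  0.0062  0.0013 -0.0011 -0.7086]
```

Tracking well, with the position within 1 mm of the arc. I'll relax z by 1 mm and continue.

```bash
python3 -m crank '[[0.0005,0.0105,0.003,0,0,-0.086],[0.003,0.022,0.003,0,0,-0.175],[0.007,0.033,0.003,0,0,-0.264],[0.0125,0.0435,0.003,0,0,-0.353],[0.019,0.053,0.003,0,0,-0.442],[0.0275,0.0615,0.003,0,0,-0.531],[0.0365,0.0685,0.003,0,0,-0.62],[0.047,0.0745,0.003,0,0,-0.709]]'; python3 - <<'E'
from lat import *
s=telemetry.observe();print(s["joints"][5],(s["tcp_pos"]-pose(136)[0]))
for p in (144,152,160,168,176,180):print(p,rel(*pose(p)))
E
```

```text
time_s: 21.65
tcp_pos: [0.5601, 0.074, 0.3019]
orientation: [[-0.568, -0.823, -0.001], [-0.823, 0.568, 0.004], [-0.002, 0.003, -1.0]]
wrist_force: [-1.7, 4.8, -1.8]
grip_width: 0.07
grip_force: 60.2
-0.8365802461762931 [-0.0002  0.0007  0.0029]
144 [ 0.0018  0.0105  0.0058  0.0017  0.0016 -0.0882]
152 [ 0.0042  0.0219  0.0058  0.0016  0.0017 -0.1771]
160 [ 0.0082  0.033   0.0058  0.0015  0.0019 -0.266 ]
168 [ 0.0137  0.0433  0.0058  0.0014  0.002  -0.3549]
176 [ 0.0206  0.0528  0.0058  0.0012  0.0021 -0.4438]
180 [ 0.0245  0.0572  0.0058  0.0012  0.0021 -0.4882]
```

```bash
python3 -m crank '[[0.0015,0.0105,0,0,0,-0.088],[0.004,0.022,0,0,0,-0.177],[0.008,0.033,0,0,0,-0.266],[0.0135,0.0435,0,0,0,-0.355],[0.0205,0.053,0,0,0,-0.444],[0.0245,0.057,0,0,0,-0.488],[0.0245,0.057,0,0,0,-0.488],[0.0245,0.057,0,0,0,-0.488]]'; python3 - <<'E'
from lat import *
s=telemetry.observe();print(s["wrist_torque"],(Rz(A).T@(s["tcp_pos"]-pose(180)[0])),rel(*pose(180)))
E
```

```text
time_s: 22.65
tcp_pos: [0.529, 0.0808, 0.3019]
orientation: [[0.159, -0.987, -0.003], [-0.987, -0.159, 0.006], [-0.007, 0.002, -1.0]]
wrist_force: [-6.9, 9.8, 1.6]
grip_width: 0.07
grip_force: 60.7
[ 2.0211  1.3521 -0.171 ] [0.0008 0.0006 0.0029] [ 0.0015 -0.0012  0.0058  0.0013  0.0043 -0.0024]
```

```bash
python3 -m crank '[[-0.0035,0.0022,0,0,0,0],[-0.0035,0.0022,0,0,0,0],[-0.0035,0.0022,0,0,0,0]]'; python3 - <<'E'
from lat import *
s=telemetry.observe();print(s["wrist_torque"],(Rz(A).T@(s["tcp_pos"]-pose(180)[0])),rel(*pose(180)))
E
```

```text
time_s: 23.02
tcp_pos: [0.5284, 0.0814, 0.3019]
orientation: [[0.158, -0.987, -0.001], [-0.987, -0.158, 0.003], [-0.003, 0.001, -1.0]]
wrist_force: [-2.3, 6.8, -0.8]
grip_width: 0.07
grip_force: 60.3
[ 1.2108  0.6498 -0.0803] [0.0014 0.001  0.0029] [ 0.0029 -0.0021  0.0059  0.0005  0.0019 -0.0029]
```

Nearly stress-free and square. I'll release, rise and look.

```bash
python3 -m crank '[[-0.001,0.0005,0,0,0,0],[-0.001,0.0005,0,0,0,0],[-0.001,0.0005,0,0,0,0],[-0.001,0.0005,0,0,0,0]]' 45 && python3 -m crank '[[0,0,-0.03,0,0,0],[0,0,-0.1,0,0,0],[0,0,-0.2,0,0,0],[0.08,0,-0.28,0,0,0],[0.12,0,-0.3,0,0,0],[0.12,0,-0.3,0,0,0],[0.12,0,-0.3,0,0,0]]' 85; python3 - <<'E'
from lat import *
s=telemetry.observe();im=cams.capture("wrist")[:,:,::-1];sd=cams.capture("side")[110:350,190:430,::-1]
import pickle;pickle.dump(s,open("s3.pkl","wb"))
q=proj("wrist",[P+[0,0,.121],P+.042*xh+[0,0,.142],P+.052*xh+[0,0,.121],P+.016*xh+[0,0,.11]],s);print(q)
u,v=q.mean(0).astype(int)-[90,105];u=max(0,u);v=max(0,min(v,210));print(u,v)
c=cv2.resize(im[v:v+210,u:u+200],(400,420),interpolation=cv2.INTER_CUBIC)
cv2.imwrite("pics/w4.png",np.hstack([c,cv2.resize(sd,(400,420))]))
E
```

```text
time_s: 23.52
tcp_pos: [0.5285, 0.081, 0.3023]
orientation: [[0.157, -0.988, 0.0], [-0.988, -0.157, -0.0], [0.0, -0.0, -1.0]]
wrist_force: [-0.6, -0.6, -0.1]
grip_width: 0.527
grip_force: 0.0
time_s: 24.4
tcp_pos: [0.5377, 0.022, 0.4511]
orientation: [[0.157, -0.988, -0.002], [-0.988, -0.157, 0.0], [-0.001, 0.002, -1.0]]
wrist_force: [-0.4, 0.4, 0.1]
grip_width: 0.993
grip_force: 0.0
[[282.1747 211.2709]
 [282.3977 265.8742]
 [282.6087 265.2715]
 [282.3838 224.1749]]
192 136
```

View pics/w4.png

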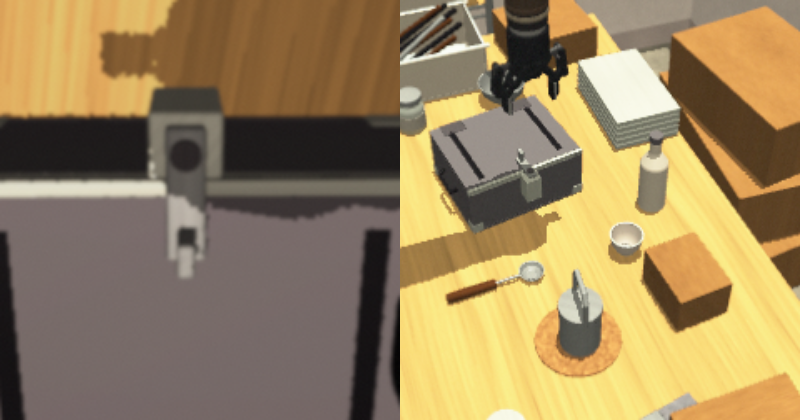

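The turnbutton points straight in over the shut lid: pivot at (185,153), tip at (186,258). The canister is upright on the mat, and the other objects in view are where they were.

```bash
python3 -c "
from rig import r
print(r.job_done())"
```

```text
the job is handed in; nothing more can be done
None
```

I handed the job in at about 24 s: the canister stands upright on the cork mat, the lid is fully shut, the turnbutton points squarely in over it, and I saw no sign that anything else had moved.

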